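# Turn the back-to-front tea box round in its holder

## Robot

A 6-joint arm with a two-finger parallel gripper is mounted at the origin on a cart in front of the work surface, level with it; the furniture and walls round the work are solid. World frame = base frame: x ahead of the robot, y to its left, z up, the work surface at z = 0. Lengths are in mm, angles in rad, forces in N, time in s.
With the tool pointing down it reaches from about 275 to 750 mm from the base axis. Payload 10.2 kg.
Tool frame: the origin (TCP) lies midway between the tips of the shut fingers; the grasp point (between the pads) lies grasp_offset behind it (grasp_offset is the distance from the TCP to the grasp point, in mm); x points along the fingers, z is the direction in which the jaws open and shut, and the axes are right-handed (so a half turn about x gives the same grasp; the last joint's range is limited). The gripper opens to 85 mm and grips with 20 to 120 N. Pads are 22 mm wide; open, the fingers measure 114 mm over their backs; the gripper's body (76 mm by 85 mm) begins 54 mm behind the grasp point. The pads swing forward as they close: fully open they stand 13 mm farther back than shut.
Start: joints at [0.892, 0.313, 1.498, -0, 1.331, -0.223], TCP at [231.108, 471.402, 205.894] pointing down, gripper open.
Joint ranges: [-2.94, 2.94], [-0.97, 2.17], [0.19, 2.56], [-1.23, 4.37], [0.02, 3.11], [-2.88, 2.88]. Speed limits (rad/s): [2.39, 2.39, 3.01, 3.14, 3.14, 3.14].

## Interface

Orientations are given as a unit quaternion [w, x, y, z].
In Python, from rig import sense, capture, calibration, finish_job, grasp_offset gives the robot as it stands.
- The arm moves only by the shell command python3 -m jog 'ROWS' [FORCE]. ROWS is JSON, a list of rows, each an object with "linear": the shift along the tool's x, y, z scaled (see below), a list of three; "rotation": the turn, a rotation vector about the tool's x, y, z scaled (see below), a list of three; "grip": the finger opening in mm, from 0 to 85.4. A call has 1 to 20 rows; each row is the pose to reach, as a shift and turn from the pose measured when the call began, along the tool's axes at that moment; what a row does not reach only later rows make up. The controller multiplies each number of a shift by 0.3 m and each number of a turn by 0.5 rad. A row lasts 1/12 s, in which the tool goes at most 41.7 mm and 7.16 degrees, less where a joint would pass 70% of its speed; a pose out of reach is approached as far as the arm can. A call with a number of a shift or a turn outside -1 to 1 is refused whole. A call with a gripper value outside its range is refused whole. The fingers move at their own pace and stop on an object; FORCE is the grip in N (left out, the last holds). Time passes only in rows, so rows that repeat a pose let the fingers close. It gives the time, the measured TCP pose, the force and the opening at its end, in the units of the state.
- sense(): the state, without advancing time (a new reading comes with each control period).
- capture(name): name is "scene" or "top"; returns (picture, depth): 420x560x3 uint8, red, green, blue; 420x560 float32, mm along the optical axis (not along the pixel's ray), 0 where there is no reading.
- calibration(name): a dict with "intrinsics" (3x3 intrinsics, pixels), "world_from_camera" (4x4, takes a point from camera to world coordinates). Camera axes: x right, y up, looking along -z (the intrinsics and any distortion apply to the point x, -y, -z); pixel columns grow to the right and rows downward; lengths in mm; the calibration is good to about 2 mm. A picture is of the moment at which its call begins. calibration takes no time and is no camera call.
- finish_job(): hands the job in, once; it reports no verdict.
The state is a dict: "time_s": time; "joints": joint angles; "dq": joint speeds; "tau": joint torques, N m; "eef_pos": TCP position; "ee_rot": TCP orientation; "force": force on the tool from outside, world axes, zero at the start; "wrist_torque": the same for the moment, N m; "grip_width": opening from 0.0 (shut) to 1.0 (fully open).
Only numpy, scipy, OpenCV 4.12 (cv2) and the standard library are available. Lean on these libraries where they do the work, as an engineer would, in place of code of your own. Each camera call takes 0.05 s, during which the arm holds its last target.

## Task

The green tea box has been put into its wooden holder back to front, so its sachet opening is hidden against the holder's back wall. Pull it straight up out of the holder, turn it half round, and lower it (do not drop it) fully home into the same holder, with the sachet opening showing through the open front of the holder. Let go of it, and leave the amber tea box in the other holder alone.

Things in the scene. Friction and masses are not known exactly. Their poses are not given: they have to be found in the camera images.
- green_box_center (a point): Centre (half-way up) of the green tea box: rigid upright carton, 90 mm wide (its y), 40 deep (its x), 120 tall (its z), dark green lid, 0.1 to 0.2 kg. Its -x face is the front (cream label with leaf sprig, sachet opening at the foot), its +x face plain green. It starts in green_holder, front to the holder's back wall. Its top 66 mm stand free above the rim: grasp there across the 40 mm.
- green_box_front (a point): Point in the middle of the green box's front face, 20 mm from the centre along the box's -x, 60 mm up. Turned the right way round, it lies on the open-front (-x) side of the holder.
- green_holder: Wooden sleeve of the green box, open on top, fixed; one of two alike. Origin: centre of its underside. -x side: open front (wide U cut-out, low sill); +x side: back wall; z up. The front faces the robot's left, 5 to 35 degrees towards the robot. Outside 65 x 115 mm (x, y), rim 60 mm high, floor 6 mm thick; inside 45 x 95 mm, flared 6 mm at the rim. When the box is home its centre is 66 mm above the origin.
- amber_box_center (a point): Centre of the amber (orange-brown) tea box, same size and build, standing the right way round in the other holder, at least 130 mm from the green one. A bystander: leave it.
Not all that is in view belongs to the job. Of the things that look like the part that bears green_box_center, the middle-sized one is meant.

How it is judged (in metres and radians):
On the way, in this order (a step that is already met when the one before it is completed fails the run):
1. the green box is lifted clear out of its holder (underside above the rim) (z of green_box_center in the frame of green_holder above 0.12 m), for 0.1 s.
2. the green box is lowered back, front to the open side, to within 15 mm of the floor of its holder with the gripper still at it (not dropped) (z of green_box_center in the frame of green_holder below 0.081 m and horizontal distance between green_box_center and green_holder below 0.012 m and x of green_box_front in the frame of green_holder below -0.008 m and distance between the grasp point and green_box_center below 0.07 m), for 0.1 s.
At the end, for the whole second after the job is handed in: The green tea box stands fully home in its own holder (centre within 10 mm of the holder's axis, within 6 mm of its seated height, upright within 6 degrees) with its front and sachet opening at the holder's open front, and is released (horizontal distance between green_box_center and green_holder below 0.01 m and z of green_box_center in the frame of green_holder between 0.06 and 0.072 m and x of green_box_front in the frame of green_holder below -0.01 m and angle between green_box_center's own z axis and vertical below 0.1 rad); the robot touches nothing.
It fails at once if the amber tea box is moved by more than 20 mm (distance of amber_box_center from where it was at the start of the episode above 0.02 m).
It also fails if it takes over 45 s, if anything falls off the work surface, if the arm or the gripper's body presses on something with over 40 N, if the wrist force passes 120 N, or if a joint passes its speed limit or range.

## Working session

There is one attempt and no reset: what is moved stays moved. The work goes in short steps, Python scripts to look and compute and a shell command to move; the robot and the scene stay as the last step left them, time stands still between calls to the robot, and variables do not carry over. Pictures are saved under pics/ and viewed, and the job is handed in when it is done.

```bash
ls; mkdir -p pics; python3 - <<'E'
from rig import *
import cv2,numpy as np
np.set_printoptions(suppress=True,precision=3)
print(sense(),grasp_offset)
for n in("scene","top"):
    p,d=capture(n); cv2.imwrite(f"pics/{n}0.png",p[:,:,::-1]); np.save(f"pics/{n}0d.npy",d)
    c=calibration(n);print(c)
E
```

```text
pics
{'time_s': 0.0, 'joints': array([ 0.892,  0.313,  1.498, -0.   ,  1.331, -0.223]), 'dq': array([ 0.001, -0.002, -0.001,  0.001, -0.   , -0.001]), 'tau': array([  0.   , -41.225, -25.974,  -0.   ,   0.004,  -0.   ]), 'eef_pos': array([230.931, 471.153, 205.315]), 'ee_rot': array([ 0.6  , -0.374,  0.6  ,  0.374]), 'force': array([-0.443,  0.053, -0.126]), 'wrist_torque': array([ 0.051, -0.024, -0.03 ]), 'grip_width': 0.9991472527733909} 18.700000000000003
{'intrinsics': array([[382.42 ,   0.   , 277.273],
       [  0.   , 382.42 , 210.5  ],
       [  0.   ,   0.   ,   1.   ]]), 'world_from_camera': array([[  -0.86 ,    0.266,   -0.435,   80.458],
       [  -0.51 ,   -0.434,    0.742, 1028.104],
       [   0.009,    0.861,    0.509,  548.573],
       [   0.   ,    0.   ,    0.   ,    1.   ]])}
{'intrinsics': array([[383.374,   0.   , 274.127],
       [  0.   , 383.374, 206.621],
       [  0.   ,   0.   ,   1.   ]]), 'world_from_camera': array([[ -0.014,   0.983,  -0.183, 335.41 ],
       [ -1.   ,  -0.017,  -0.014, 308.842],
       [ -0.016,   0.183,   0.983, 942.489],
       [  0.   ,   0.   ,   0.   ,   1.   ]])}
```

View pics/scene0.png

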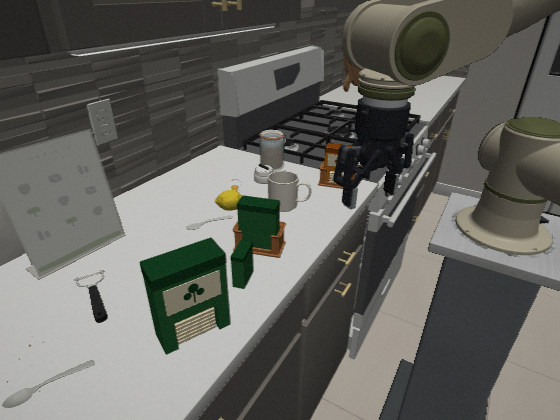

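View pics/top0.png

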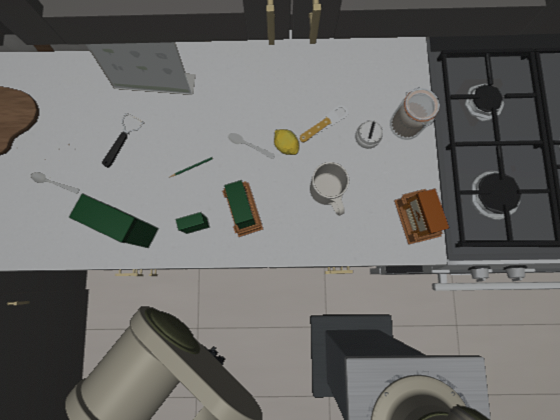

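The top view shows the green box in its holder at about (240,205), a larger green box at (113,220), a smaller one at (193,223), the amber box at (422,215), and the mug at (330,182). I'll measure the green box and holder next.

```bash
cat > h.py <<'E'
import numpy as np,cv2
from rig import *
np.set_printoptions(suppress=True,precision=2)
def cloud(n,d):
    c=calibration(n);K=c["intrinsics"];T=c["world_from_camera"]
    v,u=np.mgrid[:d.shape[0],:d.shape[1]]
    P=np.stack([(u-K[0,2])/K[0,0]*d,-(v-K[1,2])/K[1,1]*d,-d],-1)
    W=P@T[:3,:3].T+T[:3,3]; W[d==0]=np.nan
    return W
E
cat > m.py <<'E'
from h import *
import sys
def measure(tag):
  for n in("top","scene"):
    im=cv2.imread(f"pics/{n}{tag}.png");d=np.load(f"pics/{n}{tag}d.npy");W=cloud(n,d)
    hsv=cv2.cvtColor(im,cv2.COLOR_BGR2HSV)
    g=(hsv[...,0]>55)&(hsv[...,0]<90)&(hsv[...,1]>120)
    k,l,st,ct=cv2.connectedComponentsWithStats(g.astype(np.uint8))
    for i in range(1,k):
        if st[i,4]<100: continue
        m=(l==i); p=W[m]; p=p[~np.isnan(p[:,0])]
        zt=np.percentile(p[:,2],97)
        q=p[abs(p[:,2]-zt)<4]
        r=cv2.minAreaRect(q[:,:2].astype(np.float32))
        print(n,"green",ct[i],"ztop",zt,len(q),"rect",np.round(r[0],1),np.round(r[1],1),round(r[2],1))
    o=(hsv[...,0]<20)&(hsv[...,1]>110)&(hsv[...,2]>50)
    k,l,st,ct=cv2.connectedComponentsWithStats(o.astype(np.uint8))
    for i in range(1,k):
        if st[i,4]<100: continue
        m=(l==i); p=W[m]; p=p[~np.isnan(p[:,0])]
        r=cv2.minAreaRect(p[abs(p[:,2]-58)<6][:,:2].astype(np.float32)) if (abs(p[:,2]-58)<6).sum()>5 else None
        print(n,"orange",ct[i],"z",np.percentile(p[:,2],[3,50,97]),r)
if __name__=="__main__": measure(sys.argv[1])
E
python3 m.py 0
```

```text
top green [238.07 200.41] ztop 128.38026979765772 333 rect [499.3 397.9] [87.9 36.9] 16.5
top green [104.01 217.88] ztop 169.08172202645736 1168 rect [463.8 675.5] [124.9  53.8] 64.9
top green [192.82 222.93] ztop 82.56101393789022 81 rect [465.9 512.7] [24.4 57.8] 15.7
top orange [249.44 215.57] z [ 4.82 56.11 96.79] ((498.8795471191406, 397.5074462890625), (112.89324188232422, 62.12065124511719), 16.938573837280273)
top orange [422.52 215.09] z [  4.73 117.8  128.31] ((474.80377197265625, -19.371688842773438), (113.24061584472656, 62.22924041748047), 13.89218807220459)
scene green [252.84 233.64] ztop 125.83153418060803 376 rect [498.3 399.8] [89.3 42.5] 16.2
scene green [183.3  285.41] ztop 166.82500610213293 1735 rect [462.  679.1] [124.4  57.8] 64.2
scene orange [350.99  73.87] z [ 21.22  79.78 165.78] ((916.7601928710938, -1300.6710205078125), (210.3329315185547, 19.925573348999023), 84.84666442871094)
scene orange [328.39 165.63] z [  3.06  56.63 125.91] ((517.4356079101562, -2.728302001953125), (42.62348175048828, 65.93514251708984), 55.199188232421875)
scene orange [236.95 234.43] z [ 9.46 45.74 60.4 ] ((543.2952880859375, 430.14752197265625), (16.29245376586914, 37.371070861816406), 50.77763366699219)
scene orange [273.16 244.18] z [ 2.92 19.2  59.58] ((450.4603576660156, 384.30419921875), (19.676319122314453, 65.59274291992188), 11.237517356872559)
```

```bash
python3 - <<'E'
import cv2
a=cv2.imread('pics/top0.png')[160:250,160:360];b=cv2.imread('pics/scene0.png')[180:270,190:320]
cv2.imwrite('pics/ctop0.png',cv2.resize(a,None,fx=4,fy=4,interpolation=2));cv2.imwrite('pics/cs0.png',cv2.resize(b,None,fx=5,fy=5,interpolation=2))
E
```

```text
(no output)
```

View pics/ctop0.png

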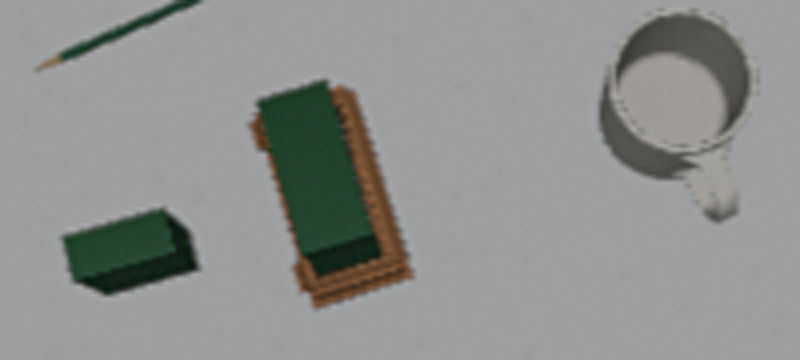

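View pics/cs0.png

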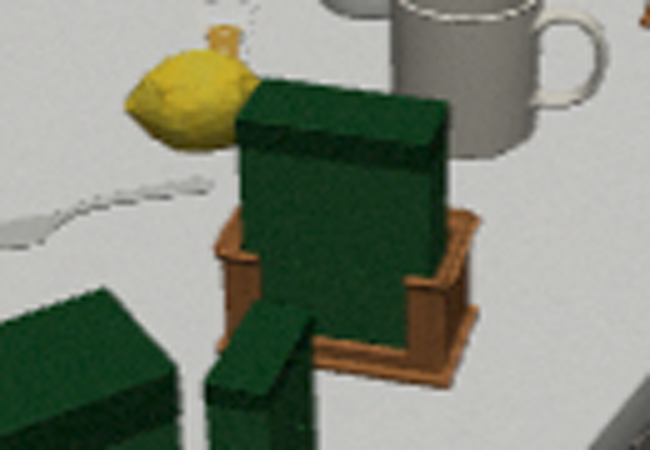

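```bash
cat >> h.py <<'E'
from scipy.spatial.transform import Rotation as R
def pose():
    s=sense();q=s["ee_rot"];return s,np.array(s["eef_pos"]),R.from_quat([q[1],q[2],q[3],q[0]])
def rows(p,Rt):
    s,p0,R0=pose()
    print("t",s["time_s"],"p",p0,"R",R0.as_matrix().round(3).tolist())
    print("joints",s["joints"],"force",s["force"],"grip",s["grip_width"])
    print("linear",(R0.inv().apply(np.array(p)-p0)/300).round(4),"rot",((R0.inv()*Rt).as_rotvec()/.5).round(4))
def down(yaw_z):  # tool x down, tool z at yaw (deg) 
    a=np.radians(yaw_z);z=np.array([np.cos(a),np.sin(a),0]);x=np.array([0,0,-1.]);y=np.cross(z,x)
    return R.from_matrix(np.stack([x,y,z],1))
E
python3 - <<'E'
from h import *
s,p,r=pose();m=r.as_matrix();print(m, np.degrees(np.arctan2(m[1,2],m[0,2])))
for y in (106.8,-73.2): rows([499,398,240],down(y))
E
```

```text
[[-0.   -0.9   0.44]
 [-0.    0.44  0.9 ]
 [-1.    0.   -0.  ]] 63.886224989934846
t 0.1 p [230.95 471.18 205.38] R [[-0.001, -0.898, 0.44], [-0.001, 0.44, 0.898], [-1.0, 0.0, -0.001]]
joints [ 0.89  0.31  1.5  -0.    1.33 -0.22] force [ 0.19 -0.59  0.53] grip 0.9988203678930639
linear [-0.12 -0.91  0.17] rot [-1.5 -0.  -0. ]
t 0.1 p [230.95 471.18 205.38] R [[-0.001, -0.898, 0.44], [-0.001, 0.44, 0.898], [-1.0, 0.0, -0.001]]
joints [ 0.89  0.31  1.5  -0.    1.33 -0.22] force [ 0.19 -0.59  0.53] grip 0.9988203678930639
linear [-0.12 -0.91  0.17] rot [ 4.79 -0.    0.  ]
```

```bash
python3 -m jog '[{"linear":[-0.115,-0.3,0.06],"rotation":[-0.3,0,0],"grip":85},{"linear":[-0.115,-0.6,0.11],"rotation":[-0.6,0,0],"grip":85},{"linear":[-0.115,-0.9,0.17],"rotation":[-0.9,0,0],"grip":85},{"linear":[-0.115,-0.91,0.17],"rotation":[-0.9,0,0],"grip":85},{"linear":[-0.115,-0.91,0.17],"rotation":[-0.9,0,0],"grip":85},{"linear":[-0.115,-0.91,0.17],"rotation":[-0.9,0,0],"grip":85},{"linear":[-0.115,-0.91,0.17],"rotation":[-0.9,0,0],"grip":85},{"linear":[-0.115,-0.91,0.17],"rotation":[-0.9,0,0],"grip":85},{"linear":[-0.115,-0.91,0.17],"rotation":[-0.9,0,0],"grip":85},{"linear":[-0.115,-0.91,0.17],"rotation":[-0.9,0,0],"grip":85}]' 40
python3 -c "
from h import *
rows([498.8,398.5,240],down(106.7))"
```

```text
time_s: 0.93
eef_pos: [498.0, 397.0, 239.3]
ee_rot: [0.501, -0.498, 0.502, 0.499]
force: [-0.7, 0.1, 0.0]
grip_width: 0.992
t 0.9333 p [497.96 396.99 239.28] R [[-0.002, -1.0, 0.006], [-0.001, 0.006, 1.0], [-1.0, 0.002, -0.001]]
joints [ 0.49  0.55  1.06 -0.    1.53 -1.08] force [-0.67  0.11  0.03] grip 0.9922171025458835
linear [-0.   -0.    0.01] rot [-0.59 -0.   -0.  ]
```

```bash
sed -i 's/precision=2/precision=4/' h.py; python3 -m jog '[{"linear":[0,-0.003,0.005],"rotation":[-0.3,0,0],"grip":85},{"linear":[0,-0.003,0.005],"rotation":[-0.59,0,0],"grip":85},{"linear":[0.1,-0.003,0.005],"rotation":[-0.59,0,0],"grip":85},{"linear":[0.2,-0.003,0.005],"rotation":[-0.59,0,0],"grip":85},{"linear":[0.3,-0.003,0.005],"rotation":[-0.59,0,0],"grip":85},{"linear":[0.37,-0.003,0.005],"rotation":[-0.59,0,0],"grip":85},{"linear":[0.37,-0.003,0.005],"rotation":[-0.59,0,0],"grip":85},{"linear":[0.37,-0.003,0.005],"rotation":[-0.59,0,0],"grip":85}]'
python3 - <<'E'
from h import *
rows([498.8,398.5,80],down(106.7))
for n in("scene","top"):
    p,d=capture(n); cv2.imwrite(f"pics/{n}1.png",p[:,:,::-1]); np.save(f"pics/{n}1d.npy",d)
E
```

```text
time_s: 1.6
eef_pos: [497.5, 398.9, 128.6]
ee_rot: [0.421, -0.567, 0.423, 0.568]
force: [0.2, -0.0, 1.6]
grip_width: 0.994
t 1.6 p [497.5288 398.9396 128.5812] R [[-0.003, -0.958, -0.287], [-0.002, -0.287, 0.958], [-1.0, 0.003, -0.001]]
joints [ 0.4925  0.6253  1.2269 -0.0001  1.2926 -1.369 ] force [ 0.2423 -0.0018  1.6429] grip 0.9940704932551749
linear [ 0.1619 -0.0041 -0.0025] rot [-0.0016 -0.0014 -0.0063]
```

View pics/scene1.png

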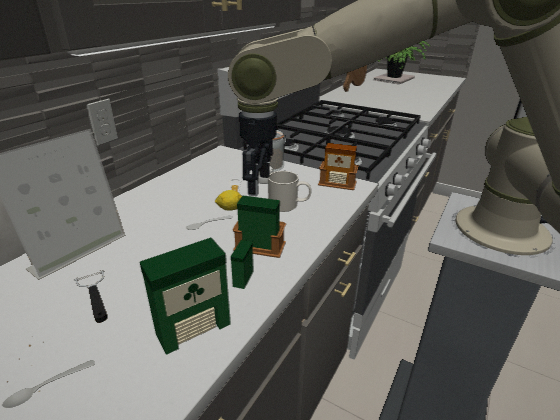

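```bash
python3 - <<'E'
from h import *
im=cv2.imread("pics/scene1.png");W=cloud("scene",np.load("pics/scene1d.npy"))
for u,v in [(252,190),(252,175),(247,160),(268,165),(268,172),(260,202),(255,140)]: print(u,v,im[v,u],W[v,u])
K=calibration("scene");T=np.linalg.inv(K["world_from_camera"])
for X in ([497.5,398.9,128.6],[484,441,141],[512,357,141]):
    p=T@np.r_[X,1];print(K["intrinsics"][0,2]+382.42*p[0]/-p[2],210.5-382.42*p[1]/-p[2])
cv2.imwrite("pics/c1.png",cv2.resize(im[90:270,190:330],None,fx=3.3,fy=3.3,interpolation=2))
t=cv2.imread("pics/top1.png");cv2.imwrite("pics/top1v.png",t)
E
```

```text
252 190 [30 28 25] [483.6427 445.2341 179.2362]
252 175 [24 21 18] [467.604  466.9626 226.3799]
247 160 [48 45 42] [480.2554 464.2636 254.2296]
268 165 [26 26 28] [499.7577 356.0784 198.5058]
268 172 [28 24 25] [499.8273 356.091  181.235 ]
260 202 [31 55 22] [493.9833 400.0231 125.862 ]
255 140 [23 21 21] [480.7082 434.3138 285.492 ]
258.9427207571314 200.33330859899178
253.4151604922834 205.0281715980952
263.4348443968654 186.68050470532924
```

View pics/c1.png

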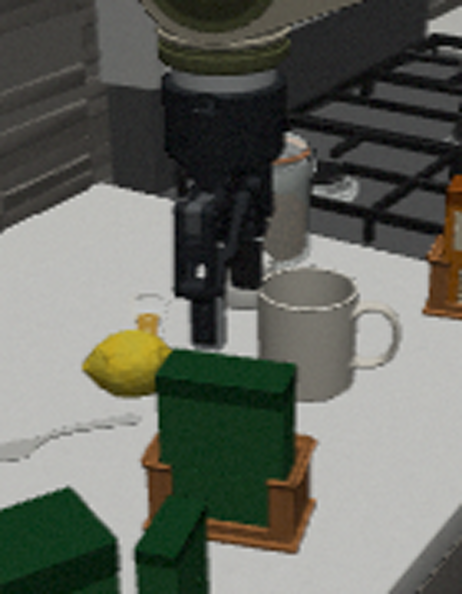

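View pics/top1.png

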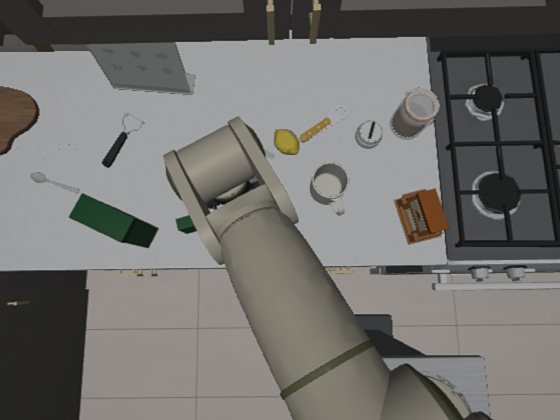

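```bash
python3 - <<'E'
from h import *
for t,c in ((0,(231,471)),(1,(497.5,399))):
  for n in("scene",):
    im=cv2.imread(f"pics/{n}{t}.png").astype(int);W=cloud(n,np.load(f"pics/{n}{t}d.npy"))
    m=(im.max(2)<75)&(im.max(2)-im.min(2)<14)&(np.hypot(W[...,0]-c[0],W[...,1]-c[1])<90)&(W[...,2]>100)
    vv,uu=np.nonzero(m); z=W[...,2][m]; o=np.argsort(z)[:25]
    for i in o[::3]: print(t,uu[i],vv[i],W[vv[i],uu[i]])
W=cloud("scene",np.load("pics/scene1d.npy"))
for v in range(184,200): print(v,W[v,252],im[v,252])
E
```

```text
0 387 192 [212.9005 429.5392 242.4354]
0 384 190 [219.0809 427.099  243.5362]
0 350 208 [246.2396 517.3617 244.0757]
0 392 194 [202.5231 436.6414 244.6834]
0 344 204 [258.7002 511.9621 245.0436]
0 391 193 [204.8145 434.9285 245.1832]
0 350 207 [246.4813 517.2279 245.7692]
0 384 189 [219.1194 428.174  245.947 ]
0 351 207 [244.8808 517.1596 246.2205]
1 279 210 [460.2408 372.4293 101.4516]
1 279 207 [458.6309 375.3804 111.3754]
1 277 209 [454.3984 391.5027 115.452 ]
1 279 204 [458.8297 375.2074 119.1013]
1 279 202 [459.7701 373.6976 123.3087]
1 267 177 [503.4515 354.7108 167.2129]
1 262 176 [514.4226 358.8247 168.6678]
1 260 175 [520.4447 357.9549 169.3527]
1 266 176 [505.3826 355.9214 169.7538]
184 [480.3837 449.3356 195.7952] [23 24 19]
185 [478.8653 451.6337 194.8964] [24 23 17]
186 [479.7197 450.4985 191.8887] [26 24 25]
187 [479.2433 451.2889 190.0616] [23 21 20]
188 [479.0643 451.6493 187.9646] [18 16 18]
189 [479.7515 450.7573 185.0749] [17 13 17]
190 [483.6427 445.2341 179.2362] [30 28 25]
191 [478.9441 452.129  181.2645] [29 28 21]
192 [479.7335 451.0909 178.2503] [30 29 25]
193 [479.173  452.0037 176.4804] [ 8 13 11]
194 [481.7294 448.4138 171.7839] [49 46 44]
195 [483.6787 445.7023 167.6251] [87 85 84]
196 [655.9842 196.9784   1.5047] [122 129 119]
197 [523.4066 388.5512 124.9547] [29 57 19]
198 [521.5705 391.3176 124.1421] [26 54 20]
199 [517.8678 396.7776 125.1508] [27 58 17]
```

The visible fingertips are about 38 mm above the reported TCP, where I expected about 13 mm. I'll close to 40 mm here, above the box, to see where the tips end up.

```bash
python3 -m jog '[{"linear":[-0.02,0,0],"rotation":[0,0,0],"grip":40},{"linear":[-0.02,0,0],"rotation":[0,0,0],"grip":40},{"linear":[-0.02,0,0],"rotation":[0,0,0],"grip":40},{"linear":[-0.02,0,0],"rotation":[0,0,0],"grip":40},{"linear":[-0.02,0,0],"rotation":[0,0,0],"grip":40},{"linear":[-0.02,0,0],"rotation":[0,0,0],"grip":40},{"linear":[-0.02,0,0],"rotation":[0,0,0],"grip":40},{"linear":[-0.02,0,0],"rotation":[0,0,0],"grip":40}]'
python3 - <<'E'
from h import *
rows([498.8,398.5,60],down(106.7))
n="scene"
p,d=capture(n); cv2.imwrite(f"pics/{n}2.png",p[:,:,::-1]); np.save(f"pics/{n}2d.npy",d)
im=cv2.imread("pics/scene2.png");cv2.imwrite("pics/c2.png",cv2.resize(im[90:270,190:330],None,fx=3.3,fy=3.3,interpolation=2))
W=cloud(n,d)
for v in range(184,204): print(v,W[v,252],im[v,252],W[v,256],W[v,258])
E
```

```text
time_s: 2.37
eef_pos: [498.8, 399.2, 136.4]
ee_rot: [-0.423, 0.567, -0.422, -0.567]
force: [0.2, -0.6, 0.8]
grip_width: 0.468
t 2.3667 p [498.8375 399.1828 136.4178] R [[0.001, -0.958, -0.286], [0.0, -0.286, 0.958], [-1.0, -0.001, 0.0]]
joints [ 0.4919  0.6188  1.2169 -0.0001  1.3051 -1.3691] force [ 0.1608 -0.6264  0.7628] grip 0.4681106723344815
linear [ 0.2547  0.001  -0.0022] rot [-0.0025  0.0001  0.0016]
184 [492.6963 431.517  184.9342] [22 20 18] [484.088  429.2022 186.2125] [484.3174 421.2705 182.7613]
185 [491.5034 433.3472 183.6772] [26 21 21] [482.2958 431.9442 185.5145] [483.9843 421.8443 180.7209]
186 [492.4867 432.0286 180.4831] [22 21 19] [483.211  430.6697 182.3692] [482.5968 424.0022 179.6452]
187 [493.1135 431.2267 177.5922] [19 18 14] [484.5506 428.7663 178.8184] [483.8591 422.1795 176.1326]
188 [492.9781 431.5274 175.3772] [25 21 21] [484.6263 428.738  176.4094] [482.4939 424.3039 175.0399]
189 [492.4549 432.3892 173.5104] [12 14 12] [484.5683 428.9082 174.1169] [484.2265 421.7759 171.0601]
190 [492.954  431.7731 170.7066] [29 30 29] [484.165  429.5906 172.1405] [4
[... 667 characters left out ...]
 387.444  124.2213] [29 56 19] [515.8589 383.2473 124.645 ] [510.8586 382.4237 125.6898]
198 [521.0328 392.094  124.6596] [27 57 19] [512.4254 388.4248 125.4161] [508.4229 386.1584 125.506 ]
199 [516.8866 398.1939 126.1006] [22 52  9] [510.0055 392.1004 125.222 ] [505.7184 390.2954 125.6115]
200 [515.0816 400.9134 125.303 ] [27 57 18] [507.0985 396.4963 125.5325] [503.5517 393.6252 125.2042]
201 [513.4723 403.35   124.3278] [26 53 16] [505.9423 398.2998 124.1241] [500.577  398.1661 125.6294]
202 [509.2881 409.5004 125.9023] [30 55 18] [502.7815 403.0696 124.734 ] [498.3192 401.6311 125.3572]
203 [507.9497 411.5446 124.6974] [23 51  9] [500.5367 406.4831 124.4501] [496.4623 404.4946 124.6969]
```

View pics/c2.png

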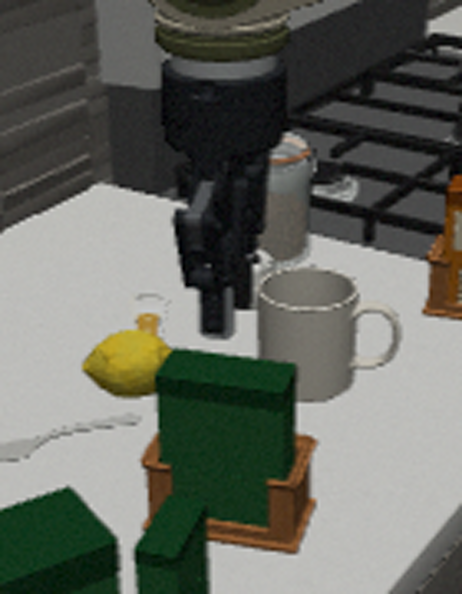

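```bash
python3 -m jog '[{"linear":[0,0.001,-0.002],"rotation":[0,0,0],"grip":85},{"linear":[0,0.001,-0.002],"rotation":[0,0,0],"grip":85},{"linear":[0,0.001,-0.002],"rotation":[0,0,0],"grip":85},{"linear":[0,0.001,-0.002],"rotation":[0,0,0],"grip":85},{"linear":[0,0.001,-0.002],"rotation":[0,0,0],"grip":85},{"linear":[0,0.001,-0.002],"rotation":[0,0,0],"grip":85},{"linear":[0,0.001,-0.002],"rotation":[0,0,0],"grip":85},{"linear":[0.05,0.001,-0.002],"rotation":[0,0,0],"grip":85},{"linear":[0.1,0.001,-0.002],"rotation":[0,0,0],"grip":85},{"linear":[0.15,0.001,-0.002],"rotation":[0,0,0],"grip":85},{"linear":[0.2,0.001,-0.002],"rotation":[0,0,0],"grip":85},{"linear":[0.248,0.001,-0.002],"rotation":[0,0,0],"grip":85},{"linear":[0.248,0.001,-0.002],"rotation":[0,0,0],"grip":85},{"linear":[0.248,0.001,-0.002],"rotation":[0,0,0],"grip":85}]'
python3 - <<'E'
from h import *
rows([498.8,398.5,60],down(106.7))
n="scene"
p,d=capture(n); cv2.imwrite(f"pics/{n}3.png",p[:,:,::-1]); np.save(f"pics/{n}3d.npy",d)
im=cv2.imread("pics/scene3.png");cv2.imwrite("pics/c3.png",cv2.resize(im[90:270,190:330],None,fx=3.3,fy=3.3,interpolation=2))
E
```

```text
time_s: 3.58
eef_pos: [498.6, 398.5, 61.9]
ee_rot: [0.422, -0.567, 0.423, 0.567]
force: [0.8, -0.5, 0.2]
grip_width: 0.996
t 3.5833 p [498.6032 398.4698  61.8584] R [[-0.0, -0.958, -0.286], [-0.0, -0.286, 0.958], [-1.0, 0.0, -0.0]]
joints [ 0.491   0.6919  1.296  -0.0001  1.1539 -1.3699] force [ 0.7835 -0.4552  0.1963] grip 0.9956932225037357
linear [ 0.0062 -0.0007 -0.0001] rot [-0.0025 -0.0003 -0.0004]
```

View pics/c3.png

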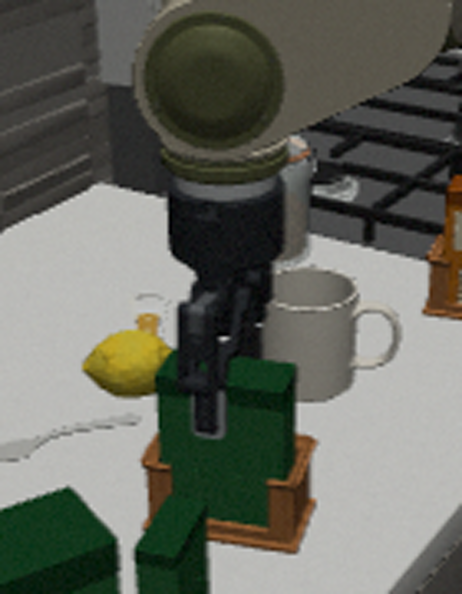

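```bash
python3 -m jog '[{"linear":[0,0,0],"rotation":[0,0,0],"grip":25},{"linear":[0,0,0],"rotation":[0,0,0],"grip":25},{"linear":[0,0,0],"rotation":[0,0,0],"grip":25},{"linear":[0,0,0],"rotation":[0,0,0],"grip":25},{"linear":[0,0,0],"rotation":[0,0,0],"grip":25},{"linear":[0,0,0],"rotation":[0,0,0],"grip":25},{"linear":[0,0,0],"rotation":[0,0,0],"grip":25},{"linear":[0,0,0],"rotation":[0,0,0],"grip":25},{"linear":[0,0,0],"rotation":[0,0,0],"grip":25},{"linear":[0,0,0],"rotation":[0,0,0],"grip":25}]' 40
python3 -c "
from h import *
print(sense()['wrist_torque']);rows([498.8,398.5,60],down(106.7))"
```

```text
time_s: 4.47
eef_pos: [499.4, 398.9, 63.5]
ee_rot: [-0.423, 0.568, -0.422, -0.567]
force: [0.4, -1.0, 7.0]
grip_width: 0.464
[-0.1471  0.0446 -0.047 ]
t 4.4667 p [499.4424 398.8604  63.4691] R [[0.003, -0.958, -0.286], [0.001, -0.286, 0.958], [-1.0, -0.003, 0.0]]
joints [ 0.491   0.6902  1.2944 -0.0002  1.1541 -1.3699] force [ 0.3989 -0.9865  7.0299] grip 0.4640735570730031
linear [ 0.0116  0.0024 -0.0005] rot [-0.0025  0.0007  0.0056]
```

```bash
python3 -m jog '[{"linear":[-0.02,0,0],"rotation":[0,0,0],"grip":25},{"linear":[-0.06,0,0],"rotation":[0,0,0],"grip":25},{"linear":[-0.11,0,0],"rotation":[0,0,0],"grip":25},{"linear":[-0.17,0,0],"rotation":[0,0,0],"grip":25},{"linear":[-0.23,0,0],"rotation":[0,0,0],"grip":25},{"linear":[-0.3,0,0],"rotation":[0,0,0],"grip":25},{"linear":[-0.37,0,0],"rotation":[0,0,0],"grip":25},{"linear":[-0.44,0,0],"rotation":[0,0,0],"grip":25},{"linear":[-0.48,0,0],"rotation":[0,0,0],"grip":25},{"linear":[-0.5,0,0],"rotation":[0,0,0],"grip":25},{"linear":[-0.5,0,0],"rotation":[0,0,0],"grip":25},{"linear":[-0.5,0,0],"rotation":[0,0,0],"grip":25}]'
python3 - <<'E'
from h import *
rows([498.8,398.5,60],down(106.7))
for n in("scene","top"):
    p,d=capture(n); cv2.imwrite(f"pics/{n}4.png",p[:,:,::-1]); np.save(f"pics/{n}4d.npy",d)
im=cv2.imread("pics/scene4.png");cv2.imwrite("pics/c4.png",cv2.resize(im[90:270,190:330],None,fx=3.3,fy=3.3,interpolation=2))
E
python3 m.py 4
```

```text
time_s: 5.47
eef_pos: [498.8, 398.6, 213.0]
ee_rot: [-0.423, 0.567, -0.422, -0.567]
force: [-0.2, -0.5, -2.3]
grip_width: 0.463
t 5.4667 p [498.8156 398.5537 212.9868] R [[0.002, -0.958, -0.286], [0.001, -0.286, 0.958], [-1.0, -0.002, 0.0]]
joints [ 0.491   0.5665  1.103  -0.0001  1.4702 -1.37  ] force [-0.177  -0.4902 -2.2638] grip 0.46294461968853223
linear [ 0.51    0.0011 -0.0003] rot [-0.0025  0.0005  0.0039]
top green [104.3053 217.6147] ztop 169.0352691576321 1128 rect [463.9 675.4] [124.9  54.1] 64.4
top orange [422.5205 215.0695] z [  4.7327 118.8094 128.071 ] ((474.89398193359375, -19.719497680664062), (113.36382293701172, 62.85990905761719), 13.67812728881836)
scene green [257.7758 166.4194] ztop 274.917805620103 223 rect [498.1 401.3] [91.8 40.6] 18.2
scene green [183.409  285.4313] ztop 166.87454311612834 1727 rect [461.9 679.6] [124.5  59.3] 65.4
scene green [241.5119 263.6604] ztop 80.43629242614738 241 rect [464.5 515.6] [26.8 61.3] 15.9
scene orange [354.45    61.3395] z [ 26.7052 145.4079 255.8233] ((915.7271728515625, -1350.008544921875), (305.7501525878906, 20.90943717956543), 86.58477783203125)
scene orange [338.893  165.6852] z [  3.6807  59.2842 125.9585] ((473.5143737792969, -20.199127197265625), (115.69970703125, 67.83114624023438), 14.48573112487793)
scene orange [260.6428 235.0422] z [ 3.8522 30.9509 59.192 ] ((498.1256103515625, 398.7854919433594), (115.39152526855469, 66.50894927978516), 18.008602142333984)
```

View pics/scene4.png

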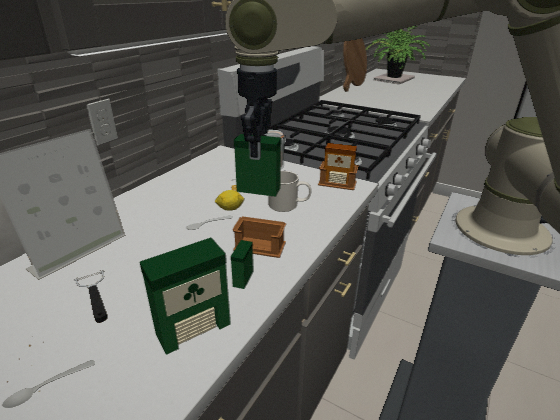

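View pics/top4.png

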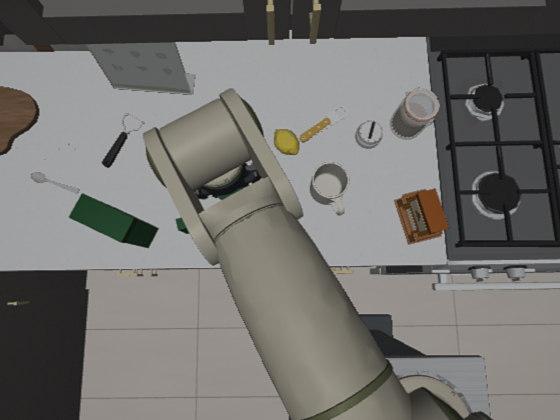

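```bash
python3 -m jog '[{"linear":[0,0,0],"rotation":[0.15,0,0],"grip":25},{"linear":[0,0,0],"rotation":[0.35,0,0],"grip":25},{"linear":[0,0,0],"rotation":[0.58,0,0],"grip":25},{"linear":[0,0,0],"rotation":[0.8,0,0],"grip":25},{"linear":[0,0,0],"rotation":[1,0,0],"grip":25},{"linear":[0,0,0],"rotation":[1,0,0],"grip":25}]'
python3 -c "
from h import *
rows([498.6,398.6,213],down(-73.3))"
```

```text
time_s: 6.07
eef_pos: [498.4, 398.3, 211.3]
ee_rot: [0.55, -0.444, 0.551, 0.444]
force: [-0.7, 0.3, -2.1]
grip_width: 0.467
t 6.0667 p [498.3955 398.2978 211.2739] R [[-0.001, -0.977, 0.212], [-0.001, 0.212, 0.977], [-1.0, 0.001, -0.001]]
joints [ 0.491   0.5682  1.1047 -0.0002  1.4699 -0.8665] force [-0.7004  0.3366 -2.1301] grip 0.46677768474796605
linear [-0.0058 -0.0004  0.0011] rot [ 5.2736 -0.0025  0.0017]
```

Turning the expected way; joint 6 rises by 0.5 per call.

```bash
for i in 1; do :; done
python3 -m jog '[{"linear":[0,0,0],"rotation":[0.2,0,0],"grip":25},{"linear":[0,0,0],"rotation":[0.4,0,0],"grip":25},{"linear":[0,0,0],"rotation":[0.6,0,0],"grip":25},{"linear":[0,0,0],"rotation":[0.8,0,0],"grip":25},{"linear":[0,0,0],"rotation":[1,0,0],"grip":25}]' >/dev/null
python3 -m jog '[{"linear":[-0.006,0,0],"rotation":[0.2,0,0],"grip":25},{"linear":[-0.006,0,0],"rotation":[0.4,0,0],"grip":25},{"linear":[-0.006,0,0],"rotation":[0.6,0,0],"grip":25},{"linear":[-0.006,0,0],"rotation":[0.8,0,0],"grip":25},{"linear":[-0.006,0,0],"rotation":[1,0,0],"grip":25}]'>/dev/null
python3 -m jog '[{"linear":[0,0,0],"rotation":[0.2,0,0],"grip":25},{"linear":[0,0,0],"rotation":[0.4,0,0],"grip":25},{"linear":[0,0,0],"rotation":[0.6,0,0],"grip":25},{"linear":[0,0,0],"rotation":[0.8,0,0],"grip":25},{"linear":[0,0,0],"rotation":[1,0,0],"grip":25}]'>/dev/null
python3 -m jog '[{"linear":[0,0,0],"rotation":[0.2,0,0],"grip":25},{"linear":[0,0,0],"rotation":[0.4,0,0],"grip":25},{"linear":[0,0,0],"rotation":[0.6,0,0],"grip":25},{"linear":[0,0,0],"rotation":[0.8,0,0],"grip":25},{"linear":[0,0,0],"rotation":[1,0,0],"grip":25},{"linear":[0,0,0],"rotation":[1,0,0],"grip":25}]'
python3 -c "
from h import *
rows([498.6,398.6,213],down(-73.3))"
```

```text
time_s: 7.82
eef_pos: [497.6, 397.9, 210.2]
ee_rot: [0.669, 0.223, 0.672, -0.226]
force: [0.2, -0.6, -0.3]
grip_width: 0.464
t 7.8167 p [497.563  397.8661 210.1687] R [[-0.005, 0.603, 0.798], [-0.003, 0.798, -0.603], [-1.0, -0.006, -0.002]]
joints [ 0.491   0.5699  1.1047 -0.0002  1.4733  1.1381] force [ 0.1836 -0.5578 -0.2904] grip 0.4635609890560419
linear [-0.0095  0.004   0.0013] rot [ 1.2646 -0.0011  0.0127]
```

```bash

python3 -m jog '[{"linear":[-0.01,0.004,0.001],"rotation":[0.2,0,0.01],"grip":25},{"linear":[-0.01,0.004,0.001],"rotation":[0.45,0,0.01],"grip":25},{"linear":[-0.01,0.004,0.001],"rotation":[0.7,0,0.01],"grip":25},{"linear":[-0.01,0.004,0.001],"rotation":[0.95,0,0.01],"grip":25},{"linear":[-0.01,0.004,0.001],"rotation":[1,0,0.01],"grip":25},{"linear":[-0.01,0.004,0.001],"rotation":[1,0,0.01],"grip":25}]'>/dev/null
python3 -m jog '[{"linear":[0,0,0],"rotation":[0.2,0,0],"grip":25},{"linear":[0,0,0],"rotation":[0.26,0,0],"grip":25},{"linear":[0,0,0],"rotation":[0.26,0,0],"grip":25},{"linear":[0,0,0],"rotation":[0.26,0,0],"grip":25},{"linear":[0,0,0],"rotation":[0.26,0,0],"grip":25}]'
python3 - <<'E'
from h import *
for n in("scene","top"):
    p,d=capture(n); cv2.imwrite(f"pics/{n}5.png",p[:,:,::-1]); np.save(f"pics/{n}5d.npy",d)
im=cv2.imread("pics/scene5.png");cv2.imwrite("pics/c5.png",cv2.resize(im[90:270,190:330],None,fx=3.3,fy=3.3,interpolation=2))
rows([498.6,398.6,213],down(-73.3))
# side face of held box: fit plane + horizontal extents
for t in (4,5):
    im=cv2.imread(f"pics/scene{t}.png");W=cloud("scene",np.load(f"pics/scene{t}d.npy"))
    hs=cv2.cvtColor(im,cv2.COLOR_BGR2HSV)
    m=(np.hypot(W[...,0]-498,W[...,1]-399)<75)&(W[...,2]>140)&(W[...,2]<278)&((hs[...,0]>55)&(hs[...,0]<90)&(hs[...,1]>100)|(im.min(2)>110))
    P=W[m]; a=np.radians(16.8);u=np.array([np.cos(a),np.sin(a),0]);n=np.array([-np.sin(a),np.cos(a),0])
    s=(P-[498.6,398.6,0])@u; d=(P-[498.6,398.6,0])@n
    F=(abs(d-20)<12)&(P[:,2]<262)
    print(t,F.sum(),"u range",np.percentile(s[F],[.5,1,2,50,98,99,99.5]),"z",np.percentile(P[F,2],[0.5,1,99]))
    A=np.c_[s[F],P[F,2]-210,np.ones(F.sum())];c=np.linalg.lstsq(A,d[F],rcond=None)[0];print("d fit slope u,z,off",c)
    q=P[abs(P[:,2]-275)<5]; 
    if len(q): print(cv2.minAreaRect(q[:,:2].astype(np.float32)), np.percentile(P[:,2],[97,99]))
    # per-row edges for roll
    for z0 in (165,185,205,225,245):
        G=F&(abs(P[:,2]-z0)<6); print(z0,np.percentile(s[G],[1,99]),end=';')
    print()
E
python3 m.py 5
```

```text
time_s: 8.73
eef_pos: [498.4, 398.6, 212.6]
ee_rot: [0.569, 0.419, 0.57, -0.42]
force: [-0.5, -0.4, -2.1]
grip_width: 0.467
t 8.8333 p [498.4214 398.58   212.6704] R [[-0.002, 0.955, 0.295], [-0.0, 0.295, -0.955], [-1.0, -0.002, -0.0]]
joints [0.491  0.5686 1.1004 0.0008 1.4749 1.7618] force [ 0.703  -0.3765 -1.0507] grip 0.4639545875731886
linear [-0.0011  0.0006  0.0001] rot [ 0.0168 -0.0006  0.0047]
4 1760 u range [-44.8233 -44.7362 -44.5642  -3.9062  42.506   43.2328  43.627 ] z [156.7973 157.1747 260.937 ]
d fit slope u,z,off [ 0.0053  0.0039 19.2876]
((496.923583984375, 403.5559387207031), (93.85502624511719, 57.50788497924805), 26.388324737548828) [274.9122 275.3625]
165 [-44.7762  43.1009];185 [-44.8161  42.5113];205 [-44.5575  43.3287];225 [-44.7179  42.6245];245 [-44.5692  43.8343];
5 979 u range [-47.579  -47.5435 -47.3387 -11.238   40.6357  41.0433  41.4008] z [156.2306 157.0357 261.4396]
d fit slope u,z,off [ 0.0122  0.0307 18.706 ]
((495.1234436035156, 401.3974304199219), (93.75291442871094, 58.90890121459961), 28.52433204650879) [274.6035 274.8712]
165 [-47.5581  40.76
[... 438 characters left out ...]
.7] [89.8 41.2] 15.8
scene green [183.4284 285.4139] ztop 166.880386300322 1733 rect [462.2 679.1] [124.3  58.7] 64.2
scene green [241.5132 263.6913] ztop 80.61263566501985 242 rect [464.3 516.2] [27.4 62.3] 15.4
scene orange [354.4965  61.5419] z [ 27.7435 144.4933 253.8244] ((914.890625, -1358.730224609375), (314.9439392089844, 22.09808349609375), 86.80391693115234)
scene orange [338.7905 165.6878] z [  3.668   59.108  125.8217] ((473.5984802246094, -19.66537857055664), (115.41875457763672, 66.32559967041016), 13.074030876159668)
scene orange [260.6894 235.0569] z [ 3.9927 30.7018 59.2959] ((497.8056945800781, 398.7117614746094), (115.94790649414062, 67.03853607177734), 17.200119018554688)
```

View pics/c5.png

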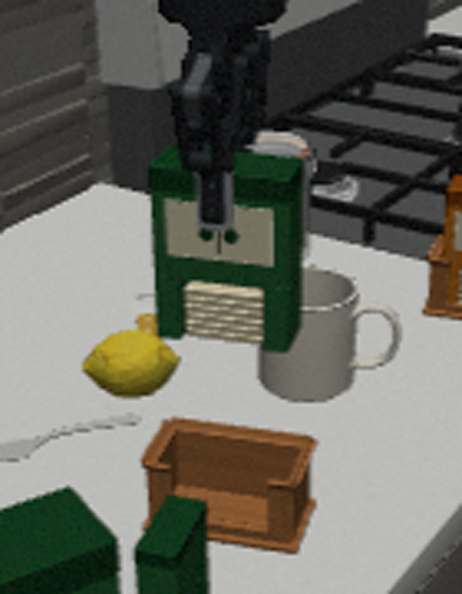

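The leaf label and sachet opening now face the open front. The box sits about 3 mm off along the holder's length, so I'll correct that, lower it to just above the rim, and check again.

```bash

python3 -m jog '[{"linear":[0.05,0.009,-0.002],"rotation":[0,0,0],"grip":25},{"linear":[0.11,0.009,-0.002],"rotation":[0,0,0],"grip":25},{"linear":[0.17,0.009,-0.002],"rotation":[0,0,0],"grip":25},{"linear":[0.22,0.009,-0.002],"rotation":[0,0,0],"grip":25},{"linear":[0.26,0.009,-0.002],"rotation":[0,0,0],"grip":25},{"linear":[0.28,0.009,-0.002],"rotation":[0,0,0],"grip":25},{"linear":[0.28,0.009,-0.002],"rotation":[0,0,0],"grip":25},{"linear":[0.28,0.009,-0.002],"rotation":[0,0,0],"grip":25}]'
cat > ck.py <<'E'
from h import *
import sys
t=sys.argv[1];zoff=float(sys.argv[2])
p,dd=capture("scene"); cv2.imwrite(f"pics/scene{t}.png",p[:,:,::-1]); np.save(f"pics/scene{t}d.npy",dd)
rows([498.6,398.6,213],down(-73.0))
im=cv2.imread(f"pics/scene{t}.png");cv2.imwrite(f"pics/c{t}.png",cv2.resize(im[90:270,190:330],None,fx=3.3,fy=3.3,interpolation=2))
W=cloud("scene",dd);hs=cv2.cvtColor(im,cv2.COLOR_BGR2HSV)
a=np.radians(17.1);u=np.array([np.cos(a),np.sin(a),0]);n=np.array([-np.sin(a),np.cos(a),0])
near=np.hypot(W[...,0]-498,W[...,1]-399)<80
br=near&(hs[...,0]<20)&(hs[...,1]>110)
gr=near&(hs[...,0]>55)&(hs[...,0]<90)&(hs[...,1]>100)
for nm,m,z0,z1 in (("holder",br,8,70),("box",gr,zoff,zoff+105),("lid top",gr,zoff+115,zoff+125)):
    P=W[m];P=P[(P[:,2]>z0)&(P[:,2]<z1)];s=(P-[498.6,398.6,0])@u;d=(P-[498.6,398.6,0])@n
    if nm=="box":
        k=abs(d-20)<10;s,d,P=s[k],d[k],P[k]
        A=np.c_[s,P[:,2]-zoff-60,np.ones(len(s))];r=np.linalg.lstsq(A,d,rcond=None)[0];print("  face fit (slope u, slope z, off)",r)
    print(nm,len(P),"u",np.percentile(s,[1,99]),np.percentile(s,[1,99]).mean(),"d",np.percentile(d,[1,99]),np.percentile(d,[1,99]).mean(),"z",np.percentile(P[:,2],[1,99]))
P=W[br];P=P[abs(P[:,2]-57)<7];print(cv2.minAreaRect(P[:,:2].astype(np.float32)))
E
python3 ck.py 6 70
```

```text
time_s: 9.5
eef_pos: [500.8, 400.0, 129.1]
ee_rot: [0.569, 0.419, 0.57, -0.42]
force: [-0.2, -0.1, -1.2]
grip_width: 0.462
t 9.55 p [500.9888 400.1413 129.6281] R [[-0.001, 0.955, 0.296], [0.0, 0.296, -0.955], [-1.0, -0.001, -0.001]]
joints [0.4912 0.6305 1.2153 0.0008 1.2965 1.7615] force [ 0.3766  0.0789 -0.6738] grip 0.4623427079854379
linear [-0.2779 -0.0094  0.0024] rot [ 0.0072 -0.0012  0.0018]
holder 877 u [-56.2253  54.8087] -0.7083288727090675 d [-28.88    31.3666] 1.2433062758474573 z [ 8.2252 60.2496]
  face fit (slope u, slope z, off) [ 0.0046  0.0019 20.2047]
box 658 u [-44.6672  44.1368] -0.265199733500566 d [14.6361 23.1927] 18.914436851883448 z [ 73.8501 174.3412]
lid top 256 u [-45.1358  43.6774] -0.729182168141616 d [-17.9455  22.5112] 2.2828480494521646 z [185.2925 192.2511]
((497.53399658203125, 399.30950927734375), (115.03392791748047, 65.07462310791016), 16.811458587646484)
```

View pics/c6.png

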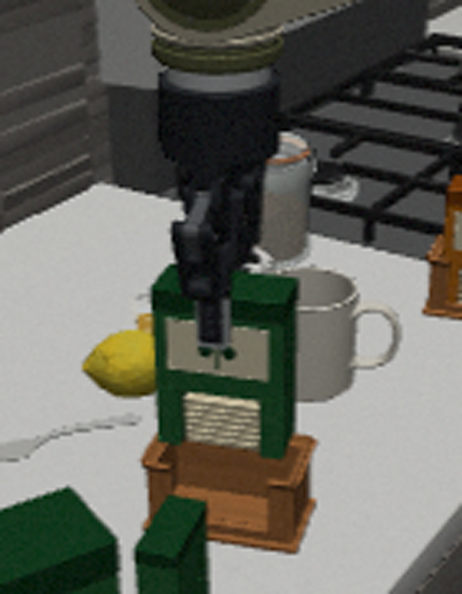

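```bash

python3 -m jog '[{"linear":[0.015,-0.001,-0.001],"rotation":[0,0,0],"grip":25},{"linear":[0.03,-0.001,-0.001],"rotation":[0,0,0],"grip":25},{"linear":[0.045,-0.001,-0.001],"rotation":[0,0,0],"grip":25},{"linear":[0.06,-0.001,-0.001],"rotation":[0,0,0],"grip":25},{"linear":[0.075,-0.001,-0.001],"rotation":[0,0,0],"grip":25},{"linear":[0.09,-0.001,-0.001],"rotation":[0,0,0],"grip":25},{"linear":[0.1,-0.001,-0.001],"rotation":[0,0,0],"grip":25},{"linear":[0.1,-0.001,-0.001],"rotation":[0,0,0],"grip":25}]'
python3 ck.py 7 40
```

```text
time_s: 10.22
eef_pos: [500.3, 400.2, 98.7]
ee_rot: [0.569, 0.419, 0.57, -0.42]
force: [0.4, 0.6, -1.2]
grip_width: 0.464
t 10.2667 p [500.478  400.2594  99.2558] R [[-0.002, 0.955, 0.296], [0.0, 0.296, -0.955], [-1.0, -0.002, -0.0]]
joints [0.4918 0.6582 1.2505 0.0008 1.2343 1.762 ] force [-0.8399 -0.2029 -1.0476] grip 0.4625584866376504
linear [-0.3791 -0.0082  0.0032] rot [ 0.0072 -0.001   0.003 ]
holder 466 u [-57.0855  55.53  ] -0.7777630285344905 d [-29.3599  31.8647] 1.252400894732185 z [ 8.4812 60.9312]
  face fit (slope u, slope z, off) [ 0.0064 -0.002  20.4206]
box 579 u [-45.0403  43.2751] -0.8825738155466958 d [15.4246 24.1324] 19.778501725770596 z [ 46.7048 144.5188]
lid top 246 u [-45.6     43.5345] -1.0327455929621614 d [-17.0621  22.8749] 2.9063852528091036 z [155.3588 161.9127]
((497.88128662109375, 400.1230773925781), (115.05062866210938, 62.941810607910156), 18.4632511138916)
```

View pics/c7.png

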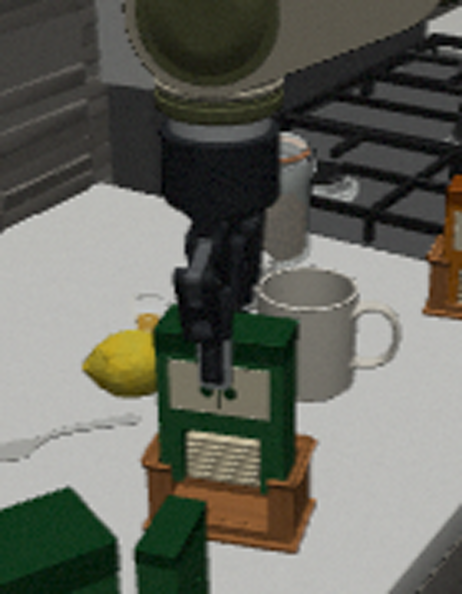

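It's entering freely with no contact force. I'll lower the rest.

```bash

python3 -m jog '[{"linear":[0.015,0,0],"rotation":[0,0,0],"grip":25},{"linear":[0.03,0,0],"rotation":[0,0,0],"grip":25},{"linear":[0.045,0,0],"rotation":[0,0,0],"grip":25},{"linear":[0.06,0,0],"rotation":[0,0,0],"grip":25},{"linear":[0.075,0,0],"rotation":[0,0,0],"grip":25},{"linear":[0.09,0,0],"rotation":[0,0,0],"grip":25},{"linear":[0.1,0,0],"rotation":[0,0,0],"grip":25},{"linear":[0.11,0,0],"rotation":[0,0,0],"grip":25},{"linear":[0.115,0,0],"rotation":[0,0,0],"grip":25},{"linear":[0.115,0,0],"rotation":[0,0,0],"grip":25},{"linear":[0.115,0,0],"rotation":[0,0,0],"grip":25}]'
python3 ck.py 8 6
```

```text
time_s: 11.18
eef_pos: [500.5, 400.3, 64.8]
ee_rot: [0.569, 0.419, 0.57, -0.42]
force: [-0.5, -0.7, -1.5]
grip_width: 0.464
t 11.2333 p [500.541  400.337   64.9571] R [[-0.001, 0.955, 0.296], [0.0, 0.296, -0.955], [-1.0, -0.001, -0.001]]
joints [0.4918 0.6943 1.2828 0.0008 1.1655 1.762 ] force [ 0.0265  0.8431 -0.9197] grip 0.4657389013747063
linear [-0.4935 -0.0085  0.0033] rot [ 0.0071 -0.0011  0.0023]
holder 424 u [-56.8743  55.6017] -0.6363204425148723 d [-30.4543  32.1785] 0.8621082382445309 z [ 8.4801 60.632 ]
  face fit (slope u, slope z, off) [ 0.0107 -0.0042 20.5221]
box 410 u [-44.5936  43.6933] -0.4501522720199098 d [14.0981 23.6108] 18.85445742947935 z [ 21.3721 110.1447]
lid top 245 u [-45.2799  42.8332] -1.223354039443862 d [-18.0694  22.9874] 2.4589856450914027 z [121.4141 128.2553]
((498.69482421875, 400.10198974609375), (115.73601531982422, 64.15521240234375), 18.22296905517578)
```

View pics/c8.png

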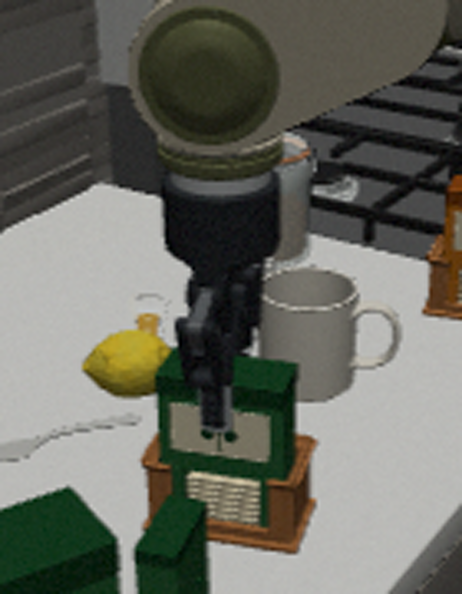

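```bash

python3 -m jog '[{"linear":[0.003,0,0],"rotation":[0,0,0],"grip":25},{"linear":[0.005,0,0],"rotation":[0,0,0],"grip":25},{"linear":[0.007,0,0],"rotation":[0,0,0],"grip":25},{"linear":[0.007,0,0],"rotation":[0,0,0],"grip":25},{"linear":[0.007,0,0],"rotation":[0,0,0],"grip":25}]'
python3 -c "
from h import *
rows([498.6,398.6,213],down(-73.0))"
```

```text
time_s: 11.65
eef_pos: [500.8, 400.5, 63.5]
ee_rot: [0.569, 0.42, 0.569, -0.419]
force: [-0.3, -1.1, 4.8]
grip_width: 0.467
t 11.65 p [500.8095 400.4539  63.4993] R [[-0.0, 0.955, 0.296], [0.001, 0.296, -0.955], [-1.0, -0.0, -0.001]]
joints [0.4918 0.696  1.284  0.0008 1.1616 1.762 ] force [-0.2514 -1.0851  4.7544] grip 0.4671353390083998
linear [-0.4983 -0.0089  0.0034] rot [ 0.0072 -0.0014  0.0003]
```

The box has touched the floor: TCP z is 63.5, the same height as at the grasp, with +5 N upward. Releasing now.

```bash

python3 -m jog '[{"linear":[0,0,0],"rotation":[0,0,0],"grip":50},{"linear":[0,0,0],"rotation":[0,0,0],"grip":60},{"linear":[0,0,0],"rotation":[0,0,0],"grip":75},{"linear":[0,0,0],"rotation":[0,0,0],"grip":85},{"linear":[0,0,0],"rotation":[0,0,0],"grip":85},{"linear":[0,0,0],"rotation":[0,0,0],"grip":85},{"linear":[0,0,0],"rotation":[0,0,0],"grip":85},{"linear":[0,0,0],"rotation":[0,0,0],"grip":85},{"linear":[0,0,0],"rotation":[0,0,0],"grip":85}]'
python3 -m jog '[{"linear":[-0.03,0,0],"rotation":[0,0,0],"grip":85},{"linear":[-0.08,0,0],"rotation":[0,0,0],"grip":85},{"linear":[-0.15,0,0],"rotation":[0,0,0],"grip":85},{"linear":[-0.25,0,0],"rotation":[0,0,0],"grip":85},{"linear":[-0.35,0,0],"rotation":[0,0,0],"grip":85},{"linear":[-0.45,0,0],"rotation":[0,0,0],"grip":85},{"linear":[-0.5,0,0],"rotation":[0,0,0],"grip":85},{"linear":[-0.5,0,0],"rotation":[0,0,0],"grip":85},{"linear":[-0.5,0,0],"rotation":[0,0,0],"grip":85}]'
python3 ck.py 9 6
```

```text
time_s: 12.4
eef_pos: [500.8, 400.4, 63.5]
ee_rot: [0.569, 0.42, 0.569, -0.419]
force: [0.8, 0.0, -0.2]
grip_width: 0.994
time_s: 13.15
eef_pos: [501.0, 400.4, 214.3]
ee_rot: [0.569, 0.42, 0.569, -0.419]
force: [-0.9, 0.4, 0.1]
grip_width: 0.997
t 13.2 p [500.5638 400.2044 212.9539] R [[-0.001, 0.955, 0.296], [0.0, 0.296, -0.955], [-1.0, -0.001, -0.001]]
joints [0.4916 0.5742 1.0906 0.0007 1.4777 1.7621] force [-0.7869  0.5944 -1.258 ] grip 0.9937041881350168
linear [-0.0001 -0.0078  0.0032] rot [ 0.0072 -0.001   0.0022]
holder 422 u [-56.772   55.4966] -0.6376740568358272 d [-29.7982  32.4041] 1.3029590031393194 z [ 8.2057 60.4912]
  face fit (slope u, slope z, off) [ 0.0123  0.0009 20.5723]
box 458 u [-44.3936  44.2276] -0.08300777744576493 d [12.835  23.8921] 18.363543497744587 z [ 22.8674 110.7147]
lid top 394 u [-43.9951  43.9698] -0.01264766988111532 d [-17.1216  22.872 ] 2.875236931978071 z [121.5268 126.6376]
((497.8840637207031, 399.4771728515625), (114.56563568115234, 63.721092224121094), 17.761123657226562)
```

View pics/c9.png

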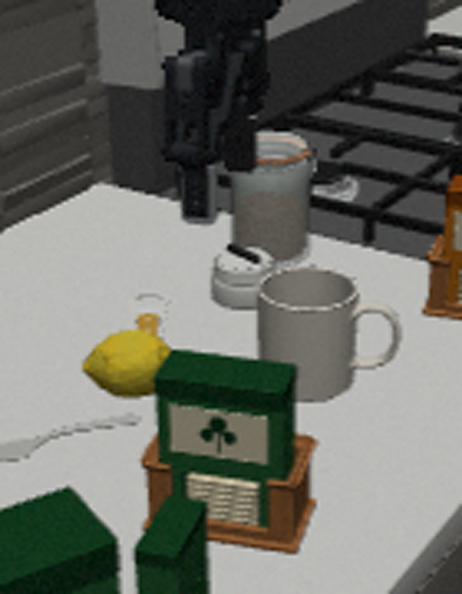

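```bash
python3 -c "
from rig import *
print(finish_job())"
```

```text
the job is handed in; nothing more can be done
None
```

The green tea box is back fully home in its own holder, turned half round, with the leaf label and sachet opening showing through the open front. I gripped it across the 40 mm at 40 N and lifted it about 150 mm. After turning it 180°, I corrected about 3 mm along the holder's length and lowered it until it touched the floor. I then released it, raised the gripper about 150 mm clear, and handed the job in at about 13 s of the 45 s.

**Last checks (after release):**
- **Seating:** the lid top is at about 126 mm, which is the seated height.
- **Position:** the box is within about 1 mm of the holder's centre.
- **Upright:** the face tilt is about 0.1°.
- **Forces:** the highest wrist force I read was about 7 N, and it was close to zero after release.
- **Amber box:** its holder measured within about 0.5 mm of where it started in all three top views, the last taken just before I lowered the green box. I never went near it, but I did not measure it again at the end.

**Disagreements:**
- **Fingertip height:** the camera showed the fingertips about 20–25 mm higher than the stated tool geometry implies. I set the grasp height from the picture, at a height that was safe under either reading.
- **Holder angle:** my readings ranged from 16.8° to 18.5°. The box still went in without noticeable side force.

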